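Set the objective can on the marked ring of a free-turning inspection stand

TASK

The low round rotary stand has already been turned to the right angle for the next inspection photograph, and it spins very easily. Set the objective can (the small whitish screw can with the black cap in the front row on the table, not the taller swab jar) down upright and centred in the one ring that the long index line crosses, without dropping it and without turning the stand; leave the swab jar where it is.

Things in the scene. Friction and masses are not known exactly. Their poses are not given: they have to be found in the camera images.
- objective_can: Upright round can, translucent whitish body, black cap: 62 mm high, body 44 mm in diameter up to 44 mm, above that the cap, 46 mm in diameter; 0.08 to 0.17 kg. Origin at the centre of its underside, z up. It stands on the bare table nearest the robot, in a row with the swab jar and an amber dropper bottle 108 mm high, in any order (a jar on the black instrument base behind is another thing).
- swab_jar: Bystander of similar shape: clear round jar of swabs with a blue lid, 70 mm high, 54 mm in diameter. Origin at the centre of its underside. Must stay where it stands. Close behind the row the big black instrument rises in steps to over 0.1 m, under a plate: carry the can along the front of the table (x below 0.5 m), not in an arc over the instrument.
- marked_ring (a point): Centre of the marked ring, on the stand's flat top, 26 mm above the table and 55 mm from the stand's middle. Of the four thin black rings there (57 mm across, flush, a quarter turn apart) only this one is crossed by a straight black line, 4 mm wide, from the middle to the rim. The point turns with the stand's top: x points outward from the middle along that line, z up.
- platter (a joint): Angle of the stand's top, rad, counter-clockwise from above; any value at the start, to be left as found. The top is a bare aluminium disc, 190 mm in diameter, that turns almost without friction about the vertical on a fixed foot; a round steel hub cap (30 mm in diameter, 9 mm high) is fixed at its middle.

How it is judged (in metres and radians):
On the way:
1. the can is lowered onto the marked ring (underside less than 15 mm above the platter) while the fingers still hold it (horizontal distance between objective_can and marked_ring below 0.02 m and z of objective_can in the frame of marked_ring below 0.015 m and contact force between the fingers and objective_can above 0.3 N), for 0.05 s.
At the end, for the whole second after the job is handed in: The can stands upright and at rest on the platter, its centre within 12 mm of the marked ring's centre; the marked ring is within 12 mm (about 12 degrees of turn) of where it was at the start; the swab jar is within 30 mm of where it stood (horizontal distance between objective_can and marked_ring below 0.012 m and z of objective_can in the frame of marked_ring between -0.005 and 0.005 m and angle between objective_can's own z axis and vertical below 0.15 rad and linear speed of objective_can below 0.02 m/s and distance of marked_ring from where it was at the start of the episode below 0.012 m and distance of swab_jar from where it was at the start of the episode below 0.03 m); the robot touches nothing.
It fails at once if the stand is turned: the marked ring moves more than 12 mm (about 12 degrees) (distance of marked_ring from where it was at the start of the episode above 0.012 m).
It fails at once if the swab jar is shifted by more than 30 mm or tipped (distance of swab_jar from where it was at the start of the episode above 0.03 m or angle between swab_jar's own z axis and vertical above 0.4 rad).
It also fails if it takes over 40 s, if anything falls off the work surface, if the arm or the gripper's body presses on something with over 40 N, if the wrist force passes 120 N, or if a joint passes its speed limit or range.

ROBOT

A 6-joint arm with a two-finger parallel gripper is mounted at the origin on a cart in front of the work surface, level with it; the furniture and walls round the work are solid. World frame = base frame: x ahead of the robot, y to its left, z up, the work surface at z = 0. Lengths are in mm, angles in rad, forces in N, time in s.
With the tool pointing down it reaches from about 400 to 925 mm from the base axis. Payload 12.5 kg.
Tool frame: the origin (TCP) lies midway between the tips of the shut fingers; the grasp point (between the pads) lies 19 mm behind it; z points along the fingers, y is the line along which they close (so a half turn about z gives the same grasp; the last joint's range is limited). The gripper opens to 95 mm and grips with 3 to 60 N. Pads are 20 mm wide; open, the fingers measure 119 mm over their backs; the gripper's body (75 mm by 180 mm) begins 59 mm behind the grasp point.
Start: joints at [1.209, 0.491, 1.559, -0, 1.092, -0.106], TCP at [158.12, 604.688, 193.561] pointing down, gripper open.
Joint ranges: [-3.1, 3.1], [-0.84, 2.19], [0.05, 2.79], [-1.13, 4.28], [0.06, 2.93], [-2.69, 2.69]. Speed limits (rad/s): [2.22, 2.22, 2.79, 3.14, 3.14, 3.14].

INTERFACE

Orientations are given as [roll, pitch, yaw] about the fixed x, y, z axes, in that order (R = Rz(yaw) Ry(pitch) Rx(roll)).
In Python, from cell import env gives the robot as it stands.
- The arm moves only by the tool arm_command, never from a script. Its argument "targets" is a list of rows, each a list of 5 numbers: the shift along the tool's x, y, z in mm, then the turn about the tool's z in degrees, then the opening, from 0 (shut) to 1 (fully open). In form: [[tx, ty, tz, roll, fingers], ...]. A call has 1 to 5 rows; each row is the pose to reach, as a shift and turn from the pose commanded when the call began, along the tool's axes at that moment; what a row does not reach only later rows make up. A row lasts 1/10 s, in which the tool goes at most 50 mm and 8.59 degrees, less where a joint would pass 70% of its speed; a pose out of reach is approached as far as the arm can. A call with a gripper value outside its range is refused whole. The fingers move at their own pace and stop on an object; the grip force is fixed at half the most. Time passes only in rows, so rows that repeat a pose let the fingers close. It gives the time, the measured TCP pose, the force, the opening and the grip force at its end, in the units of the state.
- env.state(): the state, without advancing time (a new reading comes with each control period).
- env.read_camera(name): name is "side" or "top" or "wrist"; returns a dict with "frame" (384x512x3 uint8, red, green, blue), "vertical_fov" (degrees; the focal length in pixels is half the picture's height over the tangent of half this angle, whatever the lens; pixels are square), "cx", "cy" (the principal point, pixels), "world_from_camera" (4x4, takes a point from camera to world coordinates); the wrist camera has in their place "hand_eye" (4x4, takes a point from camera to tool coordinates, whose origin is the TCP and whose axes are the flange's). Camera axes: x right, y down, z forward; pixel columns grow to the right and rows downward; lengths in mm; the calibration is good to about 2 mm. A picture is of the moment at which its call begins: read the wrist's pose just before it. There is no depth.
- env.job_done(): hands the job in; it is judged then, once.
The state is a dict: "t": time; "joints": joint angles; "qvel": joint speeds; "tau": joint torques, N m; "eef_pos": TCP position; "tcp_rot": TCP orientation; "ft_force": force on the tool from outside, world axes, zero at the start; "moment": the same for the moment, N m; "opening": opening from 0.0 (shut) to 1.0 (fully open); "grip_force": force on a finger pad.
Only numpy, scipy, OpenCV 4.12 (cv2) and the standard library are available. Lean on these libraries where they do the work, as an engineer would, in place of code of your own. Each camera call takes 0.05 s, during which the arm holds its last target. There are 200 camera calls.

## Working session

There is one attempt and no reset: what is moved stays moved. The work goes in short steps, Python scripts to look and compute and a tool call to move; the robot and the scene stay as the last step left them, time stands still between calls to the robot, and variables do not carry over. Pictures are saved under pics/ and viewed, at most 10 in all, crops included, and the job is handed in when it is done.

Besides the shell and the picture viewer there is one more tool, called after "Emit:" as name([rows], argument=value, ...), one row to a line, values as JSON. arm_command: Moves the arm, as the interface text tells. Its arguments: {"type":"object","properties":{"targets":{"type":"array","items":{"type":"array","items":{"type":"number"}}}},"required":["targets"]}

```bash
mkdir -p pics; cat > h.py <<'E'
import numpy as np, cv2, pickle
from cell import env
from scipy.spatial.transform import Rotation as R
def cam(n):
    s=env.state(); c=env.read_camera(n)
    T=np.array(c["world_from_camera"]) if "world_from_camera" in c else None
    if T is None:
        W=np.eye(4); W[:3,:3]=R.from_euler('xyz',s["tcp_rot"]).as_matrix(); W[:3,3]=s["eef_pos"]; T=W@np.array(c["hand_eye"])
    c["T"]=T; c["f"]=c["frame"].shape[0]/2/np.tan(np.radians(c["vertical_fov"])/2)
    pickle.dump(c,open(n+".pkl","wb")); return c
def ld(n): return pickle.load(open(n+".pkl","rb"))
def ray(c,u,v,z):
    d=c["T"][:3,:3]@np.array([(u-c["cx"])/c["f"],(v-c["cy"])/c["f"],1]); o=c["T"][:3,3]
    return (o+d*(z-o[2])/d[2])[:2].round(1)
def proj(c,p):
    q=c["T"][:3,:3].T@(np.array(p)-c["T"][:3,3]); return (q[:2]/q[2]*c["f"]+[c["cx"],c["cy"]]).round(1)
E
python3 - <<'E'
from h import *
s=env.state(); print({k:np.round(v,3) for k,v in s.items()})
a=[]
for n in("side","top"):
    c=cam(n); print(n,c["T"].round(2).tolist(),c["f"]); cv2.imwrite(f"pics/{n}0.png",cv2.resize(c["frame"][:,:,::-1],(800,600),interpolation=cv2.INTER_CUBIC))
E
```

```text
{'t': np.float64(0.0), 'joints': array([ 1.209,  0.492,  1.559, -0.   ,  1.092, -0.106]), 'qvel': array([ 0.001,  0.001, -0.001,  0.   ,  0.   , -0.   ]), 'tau': array([-2.0000e-03, -6.1265e+01, -2.5817e+01,  6.9000e-02,  4.8000e-02,
       -0.0000e+00]), 'eef_pos': array([158.009, 604.432, 192.99 ]), 'tcp_rot': array([-3.141, -0.   ,  2.886]), 'ft_force': array([ 0.082, -0.386, -0.001]), 'moment': array([0.035, 0.04 , 0.031]), 'grip_force': np.float64(0.0), 'opening': np.float64(0.998)}
side [[0.95, -0.16, 0.26, 264.58], [-0.3, -0.56, 0.77, -697.63], [0.02, -0.82, -0.58, 531.48], [0.0, 0.0, 0.0, 1.0]] 360.00085516635744
top [[0.02, -1.0, 0.04, 434.3], [-1.0, -0.02, 0.01, -31.09], [-0.01, -0.04, -1.0, 1131.81], [0.0, 0.0, 0.0, 1.0]] 407.23611377860954
```

View pics/side0.png

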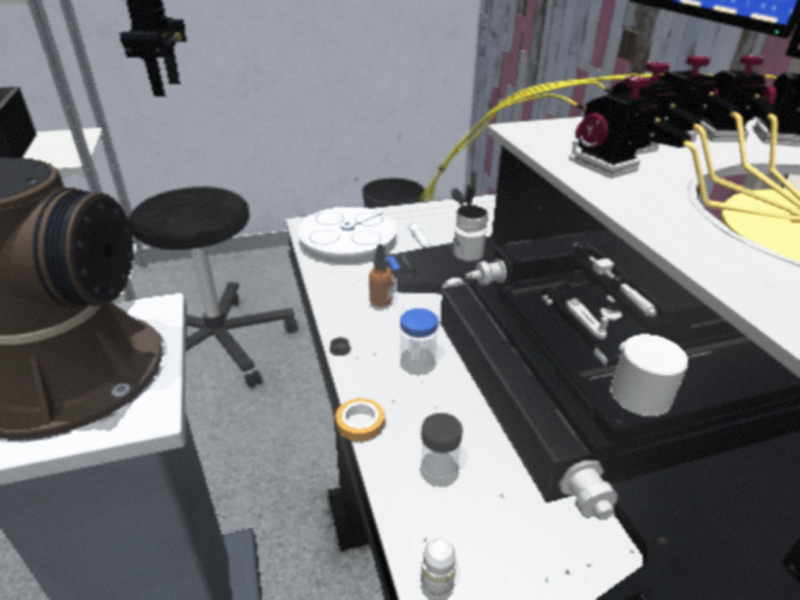

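View pics/top0.png

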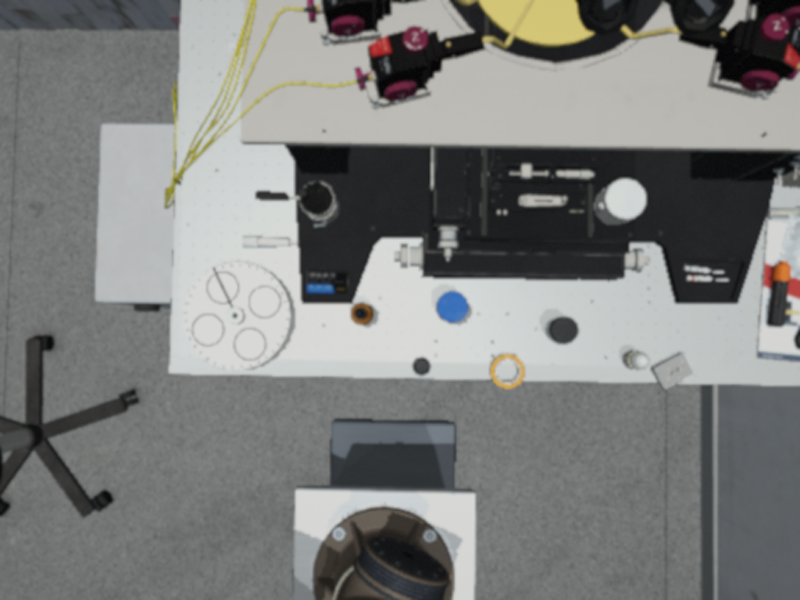

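The side view shows the row from near to far: the black-capped can, then the blue-lidded jar, then the amber bottle, with the stand at the far left. In the top view (800-px scale) the can's cap is at (563,329), the blue lid at (452,307) and the hub at (235,315). The line runs from the hub through the ring at about (223,288).

```bash
python3 - <<'E'
from h import *
t=ld("top"); k=512/800
def P(u,v,z): return ray(t,u*k,v*k,z)
print("can",P(563,329,62),"jar",P(452,307,70),"bottle",P(361,313,108),"hub",P(236,315,35),"ring",P(223,288,26),"line end",P(213.5,267,26),"cup",P(318,195,100), "base edges",P(300,290,30),P(378,240,30), P(562,240,60),P(562,278,20))
s=ld("side")
print("side can captop",ray(s,441*k,422*k,62),"hub",ray(s,348*k,225*k,35))
f=t["frame"]
cv2.imwrite("pics/topcrop.png",np.hstack([cv2.resize(f[160:245,110:195,::-1],(400,400),interpolation=cv2.INTER_CUBIC),cv2.resize(f[180:240,330:390,::-1],(400,400),interpolation=cv2.INTER_CUBIC)]))
E
```

```text
can [ 439.3 -295.2] jar [ 472.7 -108.5] bottle [459.1  40.5] hub [453.6 261.9] ring [500.5 288.5] line end [537.1 306.2] cup [651.2 115.4] base edges [499.1 152.9] [588.6  18.9] [ 589.3 -293. ] [ 528.4 -303.2]
side can captop [ 439.9 -291.7] hub [454.1 257.3]
```

View pics/topcrop.png

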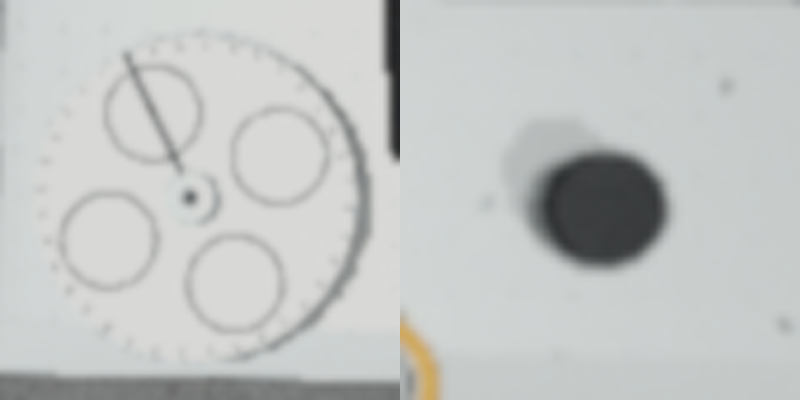

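The crop shows the marked ring centred at crop (154,113), the hub near (195,198), and the cap of the can at (603,209) in the right half.

```bash
cat >> h.py <<'E'
def go(x,y,z,yaw=None):
    "tool-frame shift and turn from the present pose to a world pose"
    s=env.state(); M=R.from_euler('xyz',s["tcp_rot"]).as_matrix()
    d=M.T@(np.array([x,y,z])-s["eef_pos"])
    r=0 if yaw is None else -((yaw-np.degrees(s["tcp_rot"][2])+180)%360-180)
    print("go",d.round(1),"roll",round(r,1),"dist",np.linalg.norm(d).round())
E
python3 - <<'E'
from h import *
t=ld("top"); q=85/400
P=lambda u,v:ray(t,110+u*q,160+v*q,26)
r=[P(154,113),P(281,156),P(236,283),P(109,240)]; print(r,np.mean(r,0)); d=r[0]-np.mean(r,0); print(np.hypot(*d),np.degrees(np.arctan2(d[1],d[0])),"hub",P(190,198))
print("can",ray(t,360.4,211.35,62))
c=cam("wrist"); print(np.array(c["hand_eye"]).round(2).tolist(),c["f"])
go(420,250,260,119.5)
E
```

```text
[array([501.4, 288.5]), array([477.7, 213.9]), array([403.8, 238.1]), array([427.3, 312.5])] [452.55 263.25]
54.98986270213813 27.333919509035038 hub [452.4 266.1]
can [ 437.3 -295.5]
[[-0.0, -0.97, -0.24, 67.17], [1.0, -0.0, -0.0, -0.41], [0.0, -0.24, 0.97, -191.45], [0.0, 0.0, 0.0, 1.0]] 313.0817947785243
go [-343.1 -276.8  -66.7] roll 45.8 dist 446.0
```

Emit:
arm_command([
  [-45,-30,-10,8,1],
  [-90,-65,-20,16,1],
  [-135,-100,-30,24,1],
  [-180,-135,-40,32,1],
  [-220,-165,-50,40,1],
])

```text
t: 0.65
eef_pos: [311.9, 410.5, 238.2]
tcp_rot: [-3.141, 0.0, 2.182]
ft_force: [0.7, 0.8, 0.4]
opening: 1.002
grip_force: 0.0
```

```bash
python3 -c "
from h import *
s=env.state();print(s['t'],s['eef_pos'],s['tcp_rot'])
go(470,272,230,117.3)"
```

```text
0.65 [311.93879575 410.50785429 238.17794419] [-3.14134206e+00  4.48692926e-05  2.18224479e+00]
go [-204.1   49.9    8.2] roll 7.7 dist 210.0
```

Emit:
arm_command([
  [-45,15,0,7,1],
  [-90,30,0,7,1],
  [-135,45,5,7,1],
  [-177,55,8,7,1],
  [-177,55,8,7,1],
])

```text
t: 1.15
eef_pos: [461.5, 296.7, 229.1]
tcp_rot: [-3.141, 0.001, 2.061]
ft_force: [0.4, 0.1, 0.1]
opening: 1.002
grip_force: 0.0
```

Emit:
arm_command([
  [0,0,0,0,1],
  [0,0,0,0,1],
])

```text
t: 1.35
eef_pos: [457.9, 300.2, 230.0]
tcp_rot: [-3.141, -0.0, 2.066]
ft_force: [-0.6, -0.6, 1.2]
opening: 1.0
grip_force: 0.0
```

```bash
python3 - <<'E'
from h import *
s=env.state();print(s['t'],s['eef_pos'],s['tcp_rot'],np.abs(s['qvel']).max())
c=cam("wrist"); f=c["frame"]
print("pred ring",proj(c,[501.4,288.5,26]),"hub",proj(c,[452.5,263.3,35]))
cv2.imwrite("pics/w1.png",cv2.resize(f[:,:,::-1],(800,600),interpolation=cv2.INTER_CUBIC))
E
```

```text
1.35 [457.88708621 300.15183936 229.97560822] [-3.14137965e+00 -2.57071972e-04  2.06591946e+00] 0.01579802677689388
pred ring [282.8 193.6] hub [240.1 194.5]
```

View pics/w1.png

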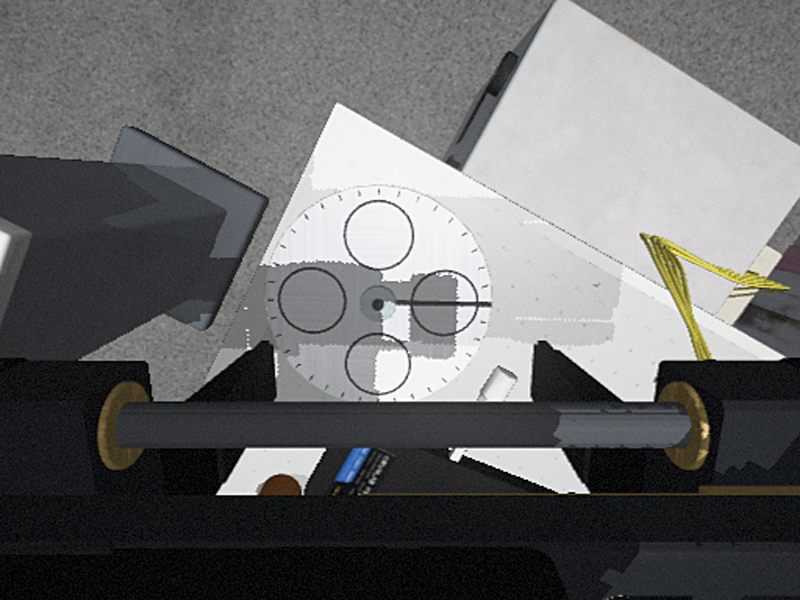

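In the wrist view (800-px scale) the ring centres are marked (444,302), opposite (312,300), upper (379,235) and lower (378,364). The line runs right from the hub through the ring at (444,302).

```bash
python3 - <<'E'
from h import *
c=ld("wrist"); g=cv2.cvtColor(c["frame"],cv2.COLOR_RGB2GRAY)
r=np.array([ray(c,u*.64,v*.64,26) for u,v in[(444.5,302.5),(379,235),(312,300),(378,364)]]); m=r.mean(0); print(r.tolist(),m)
d=(r[0]-r[2])+1j*0
a=[np.degrees(np.arctan2(*(p-m)[::-1])) for p in r]; print(a,[np.hypot(*(p-m)) for p in r])
go(420,0,230,60); go(437.3,-295.5,230,0)
E
```

```text
[[503.4, 289.5], [429.4, 313.2], [405.3, 239.1], [479.9, 215.0]] [454.5 264.2]
[np.float64(27.35625047736365), np.float64(117.12356261237146), np.float64(-152.97102552429587), np.float64(-62.6944953203189)] [np.float64(55.05724293859978), np.float64(55.0546092529953), np.float64(55.23268959592681), np.float64(55.369666786066205)]
go [-246.3 -176.1    0. ] roll 58.4 dist 303.0
go [-514.4 -301.5   -0. ] roll 118.4 dist 596.0
```

Emit:
arm_command([
  [-40,-30,0,8,1],
  [-80,-58,0,16,1],
  [-120,-87,0,24,1],
  [-160,-115,0,32,1],
  [-200,-145,0,40,1],
])

```text
t: 1.9
eef_pos: [425.0, 54.3, 230.3]
tcp_rot: [3.141, -0.0, 1.364]
ft_force: [1.4, 0.6, 0.6]
opening: 1.002
grip_force: 0.0
```

```bash
python3 -c "
from h import *
go(430,-60,200,40); go(437.3,-295.5,170,0)"
```

```text
go [-110.8   28.3   30.3] roll 38.2 dist 118.0
go [-339.8   83.7   60.3] roll 78.2 dist 355.0
```

Emit:
arm_command([
  [-45,11,0,8,1],
  [-90,22,10,16,1],
  [-135,33,20,24,1],
  [-180,44,30,32,1],
  [-225,55,40,40,1],
])

```text
t: 2.4
eef_pos: [434.3, -177.5, 190.0]
tcp_rot: [3.141, -0.001, 0.665]
ft_force: [1.1, -0.3, 0.2]
opening: 1.003
grip_force: 0.0
```

Emit:
arm_command([
  [0,0,0,0,1],
  [0,0,0,0,1],
])

```text
t: 2.6
eef_pos: [434.1, -176.4, 189.8]
tcp_rot: [-3.141, 0.0, 0.669]
ft_force: [0.5, 0.3, 0.6]
opening: 0.999
grip_force: 0.0
```

```bash
python3 -c "
from h import *
s=env.state();print(s['eef_pos'],s['tcp_rot'])
go(437.3,-295.5,160,0)"
```

```text
[ 434.11137021 -176.35929273  189.75262624] [-3.14075588e+00  4.52200584e-05  6.69434185e-01]
go [-71.4  95.4  29.7] roll 38.4 dist 123.0
```

Emit:
arm_command([
  [-20,30,8,8,1],
  [-40,60,15,16,1],
  [-60,80,22,24,1],
  [-71,95,30,32,1],
  [-71,95,30,38.4,1],
])

```text
t: 3.1
eef_pos: [438.0, -295.0, 159.5]
tcp_rot: [-3.141, 0.0, -0.004]
ft_force: [-0.0, 0.1, -0.4]
opening: 0.997
grip_force: 0.0
```

Emit:
arm_command([
  [0,0,0,0,1],
  [0,0,0,0,1],
])

```text
t: 3.3
eef_pos: [438.1, -293.7, 160.5]
tcp_rot: [3.141, -0.0, 0.005]
ft_force: [0.1, -0.9, 0.9]
opening: 0.995
grip_force: 0.0
```

```bash
python3 - <<'E'
from h import *
s=env.state();print(s['t'],s['eef_pos'],s['tcp_rot'],np.abs(s['qvel']).max())
c=cam("wrist"); f=c["frame"]
print("pred",proj(c,[437.3,-295.5,62])/.64)
cv2.imwrite("pics/w2.png",cv2.resize(f[:,:,::-1],(800,600),interpolation=cv2.INTER_CUBIC))
E
```

```text
3.3 [ 438.07640159 -293.70761052  160.47308143] [ 3.14139958e+00 -4.98871937e-04  5.05475386e-03] 0.0031450316221746876
pred [404.84375 298.59375]
```

View pics/w2.png

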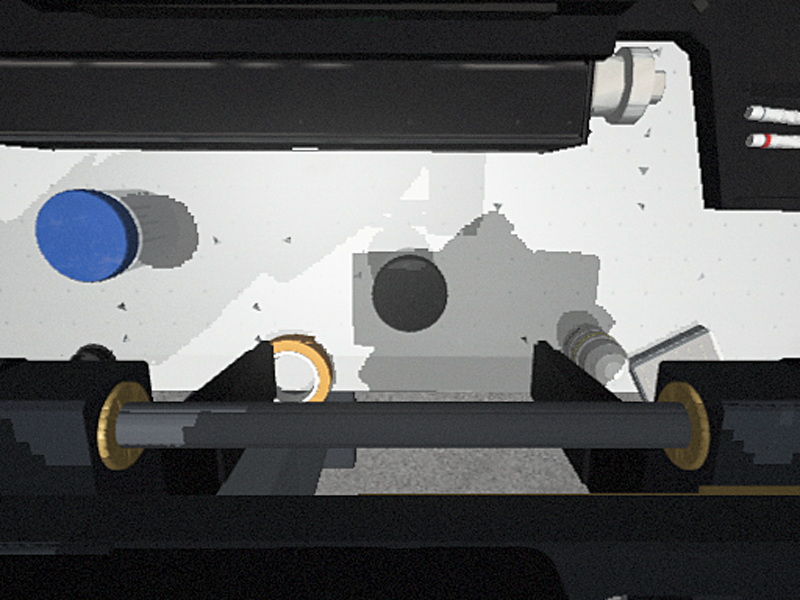

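The wrist view shows the black cap centred at (410,293) in 800-px scale, spanning 372–447 across and 256–331 down. There is clear table on both finger sides, and the jar's blue lid is far left at (85,235).

```bash
python3 - <<'E'
from h import *
c=ld("wrist"); g=cv2.cvtColor(c["frame"],cv2.COLOR_RGB2GRAY)
b=(g[155:220,225:300]<70).astype(np.uint8)
n,l,st,ce=cv2.connectedComponentsWithStats(b); i=1+np.argmax(st[1:,4]); print(st[i],ce[i]+[225,155],"thr r",np.sqrt(st[i,4]/np.pi))
p=ray(c,*(ce[i]+[225,155]),62); q=ray(c,409.7*.64,293.5*.64,62); print(p,q,np.hypot(*(ray(c,372*.64,293*.64,62)-ray(c,447*.64,293*.64,62))))
go(q[0],q[1],90,0); go(q[0],q[1],33,0)
E
```

```text
[  14    8   47   49 1649] [262.33596119 188.80230443] thr r 22.91054347493902
[ 439.6 -298.6] [ 440.5 -298.5] 45.50043955831636
go [ 2.4  4.6 70.5] roll 0.3 dist 71.0
go [  2.4   4.6 127.5] roll 0.3 dist 128.0
```

Emit:
arm_command([
  [1.5,4,30,0,1],
  [1.5,4,60,0,1],
  [1.5,4,85,0,1],
  [1.5,4,110,0,1],
  [1.5,4,127,0,1],
])

```text
t: 3.85
eef_pos: [439.1, -298.1, 31.9]
tcp_rot: [-3.141, 0.0, 0.003]
ft_force: [0.6, -0.0, 0.1]
opening: 0.999
grip_force: 0.0
```

Emit:
arm_command([
  [0,0,0,0,1],
  [0,0,0,0,1],
  [0,0,0,0,0.8],
  [0,0,0,0,0.7],
  [0,0,0,0,0.6],
])

```text
t: 4.35
eef_pos: [439.3, -299.3, 33.7]
tcp_rot: [3.141, -0.001, -0.001]
ft_force: [0.2, 1.1, -0.0]
opening: 0.807
grip_force: 0.0
```

Emit:
arm_command([
  [0,0,0,0,0.54],
  [0,0,0,0,0.5],
  [0,0,0,0,0.4],
  [0,0,0,0,0.3],
  [0,0,0,0,0.3],
])

```text
t: 4.85
eef_pos: [439.0, -299.1, 32.9]
tcp_rot: [-3.141, 0.0, -0.001]
ft_force: [0.4, 0.5, 0.9]
opening: 0.466
grip_force: 29.9
```

Emit:
arm_command([
  [0,0,-8,0,0.3],
  [0,0,-25,0,0.3],
  [0,0,-60,0,0.3],
  [0,0,-100,0,0.3],
  [0,0,-140,0,0.3],
])

```text
t: 5.35
eef_pos: [438.7, -298.9, 174.7]
tcp_rot: [-3.141, 0.0, -0.001]
ft_force: [-0.2, -0.2, -1.7]
opening: 0.468
grip_force: 29.9
```

Emit:
arm_command([
  [0,0,-15,0,0.3],
  [0,0,-15,0,0.3],
])

```text
t: 5.55
eef_pos: [439.6, -299.7, 190.6]
tcp_rot: [3.139, -0.004, -0.001]
ft_force: [0.6, 0.6, -2.1]
opening: 0.464
grip_force: 29.9
```

```bash
python3 - <<'E'
from h import *
s=env.state();print(s['t'],s['eef_pos'],s['tcp_rot'],s["opening"],s["grip_force"],s["ft_force"])
go(425,-150,190,40)
c=cam("side"); a=c["frame"][190:384,190:384,::-1]
w=cam("wrist")["frame"][120:314,160:354,::-1]
cv2.imwrite("pics/s2.png",cv2.resize(np.hstack([a,w]),(800,400),interpolation=cv2.INTER_CUBIC))
E
```

```text
5.55 [ 439.63047215 -299.67452417  190.56027054] [ 3.13860066e+00 -3.50541905e-03 -8.96820450e-04] 0.4635827753405508 29.86865519749699 [ 0.61022288  0.57212805 -2.11703619]
go [-1.480e+01 -1.497e+02  1.000e-01] roll -40.1 dist 150.0
```

View pics/s2.png

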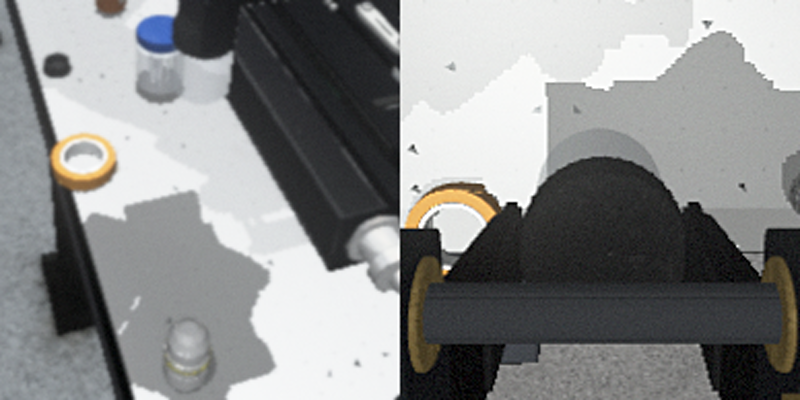

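The side view (left) shows the can hanging upright in the air at crop (205,60), with the jar untouched behind it. The wrist view (right) shows the cap between the fingers, its front edge at crop (602,157). Next I check the offset of the can in the grip.

```bash
python3 - <<'E'
from h import *
c=ld("wrist"); s=env.state(); e=s["eef_pos"]
th=np.linspace(0,6.28,200)
for dx in(-3,-1.5,0,1.5,3):
    pts=np.array([proj(c,e+[dx+23*np.cos(a),23*np.sin(a),29]) for a in th]); print(dx,"top row",pts[:,1].min(),"cols",pts[:,0].min(),pts[:,0].max())
g=cv2.cvtColor(c["frame"],cv2.COLOR_RGB2GRAY); print(g[186:204,256:262].mean(1).round())
E
```

```text
-3 top row 208.1 cols 215.5 297.4
-1.5 top row 205.5 cols 215.4 297.4
0 top row 202.8 cols 215.3 297.5
1.5 top row 200.1 cols 215.2 297.6
3 top row 197.5 cols 215.1 297.7
[143. 145. 145. 143. 144. 142. 144. 143. 147. 138.  50.  42.  47.  46.
  47.  48.  45.  46.]
```

```bash
python3 - <<'E'
from h import *
c=ld("wrist"); e=env.state()["eef_pos"]
th=np.linspace(0,6.28,200)
for z in(29,11):
  for dx in(-1.5,0,1.5,3):
    print(z,dx,"top row",min(proj(c,e+[dx+23*np.cos(a),23*np.sin(a),z])[1] for a in th))
go(425,-150,190,40)
E
```

```text
29 -1.5 top row 205.5
29 0 top row 202.8
29 1.5 top row 200.1
29 3 top row 197.5
11 -1.5 top row 197.2
11 0 top row 194.8
11 1.5 top row 192.4
11 3 top row 189.9
go [ -13.8 -148.9   -2.4] roll -40.1 dist 150.0
```

Emit:
arm_command([
  [-2,-25,0,-5,0.3],
  [-5,-62,0,-13,0.3],
  [-9,-100,0,-21,0.3],
  [-12,-137,0,-29,0.3],
  [-15,-175,0,-37,0.3],
])

```text
t: 6.15
eef_pos: [423.1, -122.6, 186.5]
tcp_rot: [-3.139, 0.001, 0.65]
ft_force: [0.5, -0.3, -0.8]
opening: 0.467
grip_force: 29.9
```

```bash
python3 -c "
from h import *
s=env.state();print(s['eef_pos'],s['tcp_rot'],s['opening'])
go(420,45,190,75)"
```

```text
[ 423.13279657 -122.59820968  186.49995893] [-3.13898507e+00  1.25385558e-03  6.50021406e-01] 0.46684981251611224
go [  98.9 -135.3   -3.3] roll -37.8 dist 168.0
```

Emit:
arm_command([
  [23,-31,0,-8,0.3],
  [46,-62,0,-16,0.3],
  [69,-93,0,-24,0.3],
  [92,-124,0,-32,0.3],
  [108,-146,0,-40,0.3],
])

```text
t: 6.65
eef_pos: [421.7, 59.4, 186.6]
tcp_rot: [-3.139, 0.0, 1.349]
ft_force: [0.3, 0.7, -1.7]
opening: 0.466
grip_force: 29.9
```

```bash
python3 -c "
from h import *
s=env.state();print(s['eef_pos'],s['tcp_rot'],s['opening'])
go(450,180,190,110)"
```

```text
[421.6801094   59.37957848 186.64048795] [-3.13885244e+00  3.50083269e-04  1.34948522e+00] 0.46560452262002444
go [123.9   1.1  -3.4] roll -32.7 dist 124.0
```

Emit:
arm_command([
  [30,0,0,-8,0.3],
  [60,0,0,-16,0.3],
  [95,0,0,-24,0.3],
  [125,0,0,-32,0.3],
  [125,0,0,-40,0.3],
])

```text
t: 7.15
eef_pos: [450.8, 181.7, 186.3]
tcp_rot: [-3.139, -0.001, 2.049]
ft_force: [0.3, -0.0, -1.4]
opening: 0.468
grip_force: 29.9
```

```bash
python3 -c "
from h import *
s=env.state();print(s['eef_pos'],s['tcp_rot'],s['opening'])
go(502.5,289,150,117.2)"
```

```text
[450.83688721 181.70107135 186.25569274] [-3.13943545e+00 -1.01453792e-03  2.04932869e+00] 0.4683052472048947
go [71.4 95.3 36.1] roll 0.2 dist 124.0
```

Emit:
arm_command([
  [20,27,0,0,0.3],
  [40,54,10,0,0.3],
  [58,78,20,0,0.3],
  [71,95,36,0,0.3],
  [71,95,36,0,0.3],
])

```text
t: 7.65
eef_pos: [502.7, 286.7, 148.0]
tcp_rot: [-3.136, -0.001, 2.043]
ft_force: [-0.2, -0.4, -1.2]
opening: 0.463
grip_force: 29.9
```

Emit:
arm_command([
  [0,0,0,0,0.3],
  [0,0,0,0,0.3],
])

```text
t: 7.85
eef_pos: [503.1, 284.8, 151.7]
tcp_rot: [-3.141, -0.0, 2.041]
ft_force: [0.6, 0.5, -0.9]
opening: 0.466
grip_force: 29.9
```

```bash
python3 - <<'E'
from h import *
s=env.state();print(s['t'],s['eef_pos'],s['tcp_rot'],s["ft_force"])
c=cam("wrist"); m=np.array([454,264])
for k in range(4):
    a=np.radians(27.2+90*k); print(k,proj(c,[*(m+55*np.array([np.cos(a),np.sin(a)])),26])/.64)
cv2.imwrite("pics/w3.png",cv2.resize(c["frame"][:,:,::-1],(800,600),interpolation=cv2.INTER_CUBIC))
E
```

```text
7.85 [503.05682304 284.84813535 151.6963151 ] [-3.14051584e+00 -5.17281470e-05  2.04076366e+00] [ 0.60342622  0.49291585 -0.94755604]
0 [405.3125 279.6875]
1 [318.125 195.   ]
2 [238.75  280.625]
3 [325.625 358.75 ]
```

View pics/w3.png

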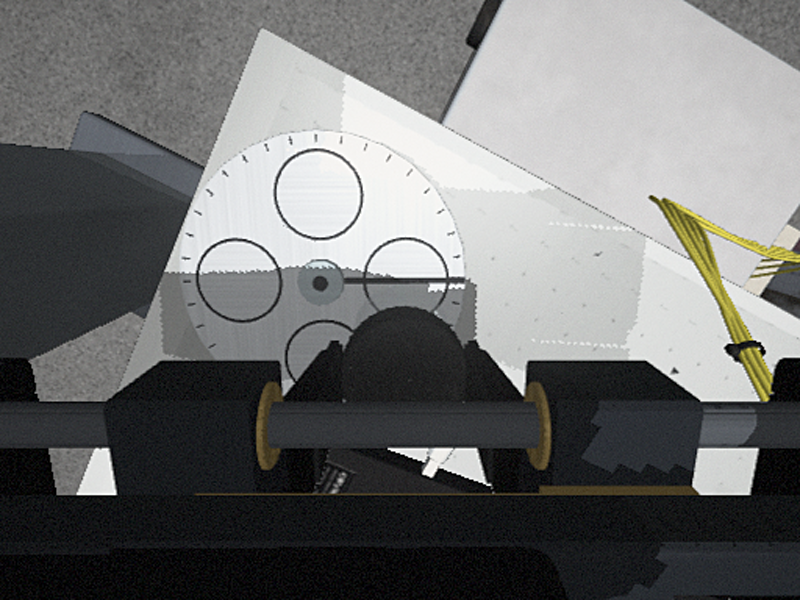

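The wrist view shows the upper ring at (318,194), the left ring at (239,281) and the marked ring at about (406,280). All three agree with the estimate, and the can is held upright about 90 mm above the stand.

```bash
python3 -c "
from h import *
go(502.9,289.1,70,117.2)"
```

```text
go [ 4.   1.6 82.1] roll -0.3 dist 82.0
```

Emit:
arm_command([
  [4,1.5,20,0,0.3],
  [4,1.5,40,0,0.3],
  [4,1.5,60,0,0.3],
  [4,1.5,75,0,0.3],
  [4,1.5,80,0,0.3],
])

```text
t: 8.4
eef_pos: [502.5, 289.0, 71.2]
tcp_rot: [-3.14, -0.0, 2.04]
ft_force: [-0.5, -0.6, -1.9]
opening: 0.471
grip_force: 29.9
```

Emit:
arm_command([
  [0,0,0,0,0.3],
  [0,0,0,0,0.3],
  [0,0,0,0,0.3],
])

```text
t: 8.7
eef_pos: [503.4, 289.9, 73.0]
tcp_rot: [3.14, 0.0, 2.041]
ft_force: [-0.1, 0.4, -0.7]
opening: 0.463
grip_force: 29.9
```

```bash
python3 - <<'E'
from h import *
for n in("wrist","top","side"):
    c=cam(n); s=env.state(); print(s["eef_pos"],s["tcp_rot"],s["ft_force"])
go(502.9,289.1,60,117.2)
w=ld("wrist")["frame"][100:284,100:345,::-1]; t=ld("side")["frame"][90:214,170:335,::-1]
cv2.imwrite("pics/w4.png",np.hstack([cv2.resize(w,(400,300),interpolation=cv2.INTER_CUBIC),cv2.resize(t,(400,300),interpolation=cv2.INTER_CUBIC)]))
E
```

```text
[503.38454041 289.86995667  72.84858045] [3.14013918e+00 2.79840963e-05 2.04098780e+00] [ 0.80751674  0.97191958 -1.77055614]
[503.28570891 289.87325344  72.69665075] [3.14041102e+00 1.11573610e-05 2.04101023e+00] [ 0.02479837 -0.27781024 -0.69450326]
[503.23461918 289.87428826  72.56770145] [ 3.14058539e+00 -2.20767827e-05  2.04102729e+00] [-0.31765457  0.273943   -0.89831992]
go [-0.5 -0.7 12.6] roll -0.3 dist 13.0
```

View pics/w4.png

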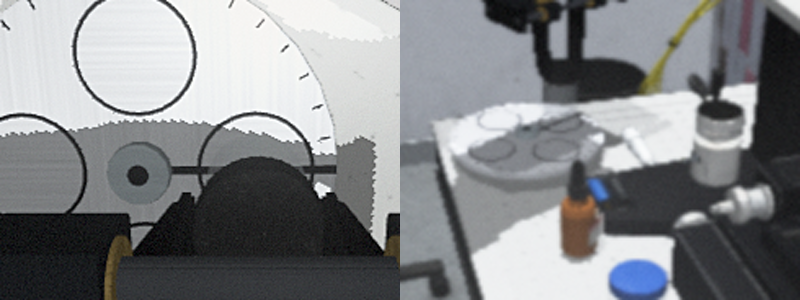

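The left crop shows the ring (256,165) with the can directly above it and the line to the rim unchanged. The right crop shows the can hanging just above the far ring. Now I lower slowly.

Emit:
arm_command([
  [-0.4,-0.4,3,0,0.3],
  [-0.4,-0.4,6,0,0.3],
  [-0.4,-0.4,9,0,0.3],
  [-0.4,-0.4,10,0,0.3],
  [-0.4,-0.4,10,0,0.3],
])

```text
t: 9.35
eef_pos: [502.8, 289.2, 61.6]
tcp_rot: [-3.141, -0.0, 2.041]
ft_force: [0.5, 0.6, -1.2]
opening: 0.466
grip_force: 29.9
```

Emit:
arm_command([
  [0,0,0,0,0.3],
  [0,0,0,0,0.3],
  [0,0,0,0,0.3],
  [0,0,0,0,0.3],
  [0,0,0,0,0.3],
])

```text
t: 9.85
eef_pos: [502.9, 289.3, 62.0]
tcp_rot: [3.141, -0.0, 2.041]
ft_force: [0.6, -1.3, -1.8]
opening: 0.469
grip_force: 29.9
```

Emit:
arm_command([
  [0,0,0.5,0,0.3],
  [0,0,1,0,0.3],
  [0,0,1.5,0,0.3],
  [0,0,1.5,0,0.3],
  [0,0,1.5,0,0.3],
])

```text
t: 10.35
eef_pos: [502.9, 289.3, 60.5]
tcp_rot: [3.142, -0.0, 2.041]
ft_force: [0.6, -0.2, -1.6]
opening: 0.463
grip_force: 29.9
```

Emit:
arm_command([
  [0,0,0.3,0,0.3],
  [0,0,0.6,0,0.3],
  [0,0,0.8,0,0.3],
  [0,0,0.8,0,0.3],
  [0,0,0.8,0,0.3],
])

```text
t: 10.85
eef_pos: [502.9, 289.3, 59.7]
tcp_rot: [3.142, -0.0, 2.041]
ft_force: [0.6, -0.3, -1.9]
opening: 0.463
grip_force: 29.9
```

Emit:
arm_command([
  [0,0,0.3,0,0.3],
  [0,0,0.5,0,0.3],
  [0,0,0.5,0,0.3],
  [0,0,0.5,0,0.3],
])

```text
t: 11.25
eef_pos: [502.9, 289.3, 59.2]
tcp_rot: [3.142, -0.0, 2.041]
ft_force: [0.7, -0.4, -1.8]
opening: 0.46
grip_force: 29.9
```

Emit:
arm_command([
  [0,0,0.3,0,0.3],
  [0,0,0.4,0,0.3],
  [0,0,0.4,0,0.3],
  [0,0,0.4,0,0.3],
])

```text
t: 11.65
eef_pos: [502.9, 289.3, 58.9]
tcp_rot: [3.141, -0.0, 2.041]
ft_force: [-0.6, -0.9, 0.5]
opening: 0.461
grip_force: 30.0
```

Emit:
arm_command([
  [0,0,0.3,0,0.3],
  [0,0,0.4,0,0.3],
  [0,0,0.4,0,0.3],
  [0,0,0.4,0,0.3],
])

```text
t: 12.05
eef_pos: [502.9, 289.3, 58.8]
tcp_rot: [3.141, -0.0, 2.041]
ft_force: [-0.5, -1.3, 5.4]
opening: 0.464
grip_force: 30.1
```

The can touches the platter. I ease the load off before opening.

Emit:
arm_command([
  [0,0,-0.3,0,0.3],
  [0,0,-0.3,0,0.3],
  [0,0,-0.3,0,0.3],
])

```text
t: 12.35
eef_pos: [502.9, 289.3, 58.8]
tcp_rot: [3.141, -0.0, 2.041]
ft_force: [-1.1, -1.0, 4.6]
opening: 0.466
grip_force: 30.1
```

Emit:
arm_command([
  [0,0,0,0,0.47],
  [0,0,0,0,0.48],
  [0,0,0,0,0.49],
  [0,0,0,0,0.5],
  [0,0,0,0,0.51],
])

```text
t: 12.85
eef_pos: [502.9, 289.3, 58.5]
tcp_rot: [-3.142, -0.0, 2.041]
ft_force: [-0.8, 0.2, 0.1]
opening: 0.501
grip_force: 0.1
```

Emit:
arm_command([
  [0,0,0,0,0.53],
  [0,0,0,0,0.56],
  [0,0,0,0,0.6],
  [0,0,0,0,0.65],
  [0,0,0,0,0.7],
])

```text
t: 13.35
eef_pos: [502.9, 289.3, 58.7]
tcp_rot: [3.141, -0.0, 2.041]
ft_force: [-0.1, -0.1, -0.5]
opening: 0.676
grip_force: 0.0
```

```bash
python3 - <<'E'
from h import *
s=env.state();print(s['t'],s['eef_pos'],s["ft_force"],s["opening"],s["grip_force"])
for n in("wrist","side"): cam(n)
w=ld("wrist")["frame"][100:284,100:345,::-1]; t=ld("side")["frame"][90:214,170:335,::-1]
cv2.imwrite("pics/w5.png",np.hstack([cv2.resize(w,(400,300),interpolation=cv2.INTER_CUBIC),cv2.resize(t,(400,300),interpolation=cv2.INTER_CUBIC)]))
E
```

```text
13.35 [502.87439413 289.26019183  58.6979405 ] [-0.13357421 -0.10012544 -0.5220913 ] 0.6757258790236584 0.0
```

View pics/w5.png

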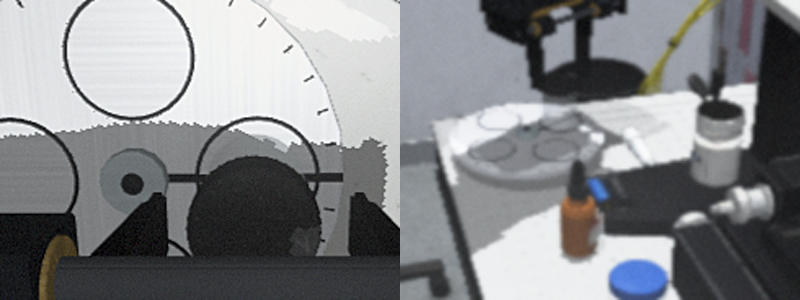

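The left crop shows the can released and standing upright inside the ring, with the line still level and both fingers clear. Retreat straight up.

Emit:
arm_command([
  [0,0,-5,0,0.7],
  [0,0,-20,0,0.7],
  [0,0,-45,0,0.7],
  [0,0,-85,0,0.7],
  [0,0,-125,0,0.7],
])

```text
t: 13.95
eef_pos: [502.5, 289.1, 185.2]
tcp_rot: [-3.141, -0.0, 2.041]
ft_force: [0.5, 0.3, -1.1]
opening: 0.703
grip_force: 0.0
```

Emit:
arm_command([
  [0,0,-40,0,0.7],
  [0,0,-40,0,0.7],
  [0,0,-40,0,0.7],
  [0,0,-40,0,0.7],
])

```text
t: 14.35
eef_pos: [502.3, 289.0, 222.6]
tcp_rot: [-3.14, -0.0, 2.041]
ft_force: [0.3, 0.6, -0.1]
opening: 0.702
grip_force: 0.0
```

```bash
python3 - <<'E'
from h import *
c=cam("wrist"); s=env.state(); print(s["t"],s["eef_pos"],np.abs(s["qvel"]).max())
for n,p in dict(ring=[502.9,289.1,26],cap=[502.9,289.1,88],up=[429.4,313.1,26],left=[405.1,238.9,26]).items(): print(n,(proj(c,p)/.64).round(1))
cv2.imwrite("pics/w6.png",cv2.resize(c["frame"][:,:,::-1],(800,600),interpolation=cv2.INTER_CUBIC))
E
```

```text
14.4 [502.32349089 288.99858404 222.40225824] 0.006653393357214208
ring [403.6 267.5]
cap [403.6 283.1]
up [333.1 198. ]
left [266.7 268.1]
```

View pics/w6.png

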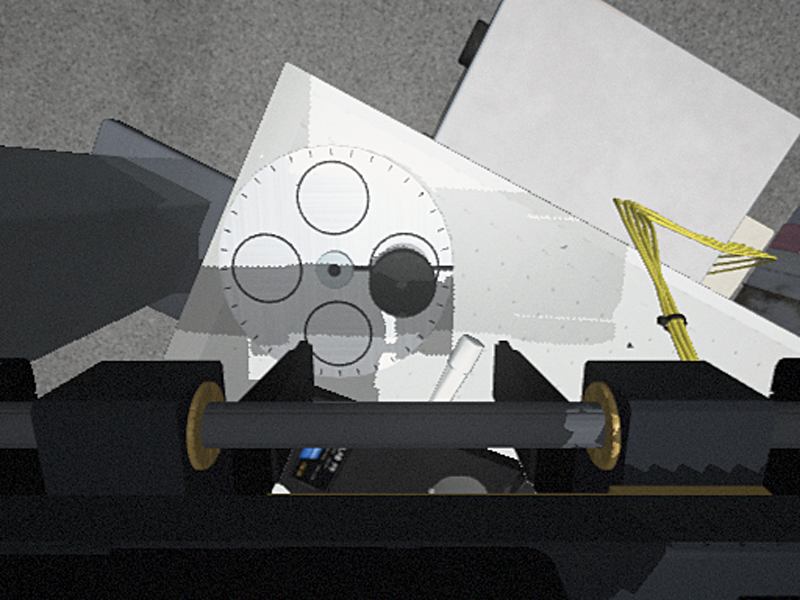

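The cap centre is at (403,284), against (403.6,283.1) predicted for a can centred in the ring. The upper ring at (333,198) and the left ring at (267,268) are where they started, so the stand has not turned. I hand in.

```bash
python3 -c "
from h import *
print(env.job_done())"
```

```text
the job is handed in; nothing more can be done
None
```

The objective can stands upright in the marked ring, within about 1 mm of centre in the last wrist image; the stand has not visibly turned, I kept clear of the swab jar, and the job was handed in at about 14.4 s (no verdict was returned).

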